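# Turn the tall bottle to the code reader

## Robot

A 7-joint arm with a two-finger parallel gripper is mounted at the origin on the work surface. World frame = base frame: x ahead of the robot, y to its left, z up, the work surface at z = 0. Lengths are in m, angles in rad, forces in N, time in s.
With the tool pointing down it reaches from about 0.425 to 1.025 m from the base axis. Payload 3.6 kg.
Tool frame: the origin (TCP) lies midway between the tips of the shut fingers; the grasp point (between the pads) lies 19 mm behind it (grip_point_offset is the distance from the TCP to the grasp point, in m); z points along the fingers, y is the direction in which the jaws open and shut (so a half turn about z gives the same grasp; the last joint's range is limited). The gripper opens to 85 mm and grips with 20 to 120 N. Pads are 22 mm wide; open, the fingers measure 114 mm over their backs; the gripper's body (76 mm by 85 mm) begins 54 mm behind the grasp point. The pads swing forward as they close: fully open they stand 13 mm farther back than shut.
Start: joints at [-1.24, 0.591, 0.048, 1.609, -0.033, 0.943, -0.034], TCP at [0.298, 0.661, 0.231] pointing down, gripper open.
Joint ranges: [-2.69, 2.69], [-0.47, 2.24], [-1.27, 1.36], [0.19, 2.51], [-1.53, 4.68], [0.08, 2.07], [-3.09, 3.09]. Speed limits (rad/s): [2.57, 2.57, 3.14, 3.14, 3.14, 3.14, 3.14].

## Interface

Orientations are given as a unit quaternion [w, x, y, z].
In Python, from bench import read_state, grab_frame, close_job, cut_out, grip_point_offset gives the robot as it stands.
- The arm moves only by the tool send_rows, never from a script. Its argument "series" is a list of rows, each an object of numbers: "dx", "dy", "dz": the shift along the tool's x, y, z in mm; "wx", "wy", "wz": the turn, a rotation vector about the tool's x, y, z in degrees; "jaw": the finger opening in mm, from 0 to 85.4. A call has 1 to 5 rows; each row is the pose to reach, as a shift and turn from the pose commanded when the call began, along the tool's axes at that moment; what a row does not reach only later rows make up. A row lasts 1/10 s, in which the tool goes at most 50 mm and 8.59 degrees, less where a joint would pass 70% of its speed; a pose out of reach is approached as far as the arm can. A call with a gripper value outside its range is refused whole. The fingers move at their own pace and stop on an object; "grip_force" is the grip in N (left out, the last holds). Time passes only in rows, so rows that repeat a pose let the fingers close. It gives the time, the measured TCP pose, the force and the opening at its end, in the units of the state.
- read_state(): the state, without advancing time (a new reading comes with each control period).
- grab_frame(name): name is "scene" or "top" or "wrist"; returns a dict with "pixels" (420x560x3 uint8, red, green, blue), "mtx" (3x3 intrinsics, pixels), "k1" (the pictures are not rectified: a ray, as slopes to the right and down, at radius r is drawn at 1 + k1 r^2 times it, then the intrinsics apply), "extrinsics" (4x4, takes a point from camera to world coordinates). Camera axes: x right, y down, z forward; pixel columns grow to the right and rows downward; lengths in m; the calibration is good to about 2 mm. A picture is of the moment at which its call begins. There is no depth.
- close_job(): hands the job in, once; it reports no verdict.
Trained networks look in a picture, given as the dict that the camera call returned (one of the last four; its "shot" number tells which), for a name from the list of things; names that differ only in an ending like _2 or _b are one class to them, and where a whole thing is asked for, a point or a joint stands for the part that bears it (a point fixed in the world has none). Each returns a list of dicts, best first, with "conf" (0 to 1); they miss things now and then, are a little off and sometimes report something else, mostly with a low value. They report only what shows in the picture. A call takes as long as a camera call. They do not tell look-alikes from the thing itself.
- cut_out(query, picture): "pixels" (420x560 bool, what is visible of it) and "uv" ([column, row] in pixels, amid what is visible of it).
The state is a dict: "clock": time; "qpos": joint angles; "qd": joint speeds; "joint_efforts": joint torques, N m; "tcp_pos": TCP position; "tcp_rot": TCP orientation; "ft_force": force on the tool from outside, world axes, zero at the start; "wrist_torque": the same for the moment, N m; "grip_width": finger opening in m.
Only numpy, scipy, OpenCV 4.12 (cv2) and the standard library are available. Lean on these libraries where they do the work, as an engineer would, in place of code of your own. Each camera call takes 0.05 s, during which the arm holds its last target.

## Task

On the stockroom's checking bench, spin the turntable by gently pushing it round at its rim, where upright pegs stand for the fingers to push against (push, do not grip), until the tallest bottle stands squarely in front of the code reader's window, at rest. Do not touch, lift or tip the containers on the turntable, leave the other things on the bench where they are, and finish with the hand clear of everything.

Things in the scene. Friction and masses are not known exactly. Their poses are not given: they have to be found in the camera images.
- stand: Fixed stand under the turntable: steel plinth and a foot bar to a grey box-shaped code reader (75 mm wide, 94 mm high, 55 mm deep). Origin on the bench top under the axle, z up; its own -x axis points from the axle to the reader, whose face is 180 mm from the axle. A container is squarely in front of the reader when its y in this frame is 0 and its x negative.
- window (a point): Centre of the reader's dark window (50 mm wide, 32 mm high), 178 mm from the axle and 68 mm above the bench, looking at the axle.
- turntable: Wooden disc, 290 mm wide, 14 mm thick, with a 190 mm rubber mat. Origin on the axle at the disc's underside, 24 mm above the bench; wood top at 38 mm, mat top at 40 mm. z up. Turns both ways without stops in practice; 1 to 2 N at the rim moves it and it stops at once when released. Containers stand 50 mm from the axle at 0, 120 and 240 degrees from its own x axis; which is where varies.
- peg0 (a point): Middle of one of the six equal upright round steel pegs on the turntable's rim, 64 mm above the bench. Pegs are 14 mm thick and 52 mm tall (tops 90 mm above the bench), 130 mm from the axle, at 30 (this one), 90, 150, 210, 270 and 330 degrees counter-clockwise from the turntable's own x axis.
- tall_mid (a point): Centre (half-way up) of the tallest bottle: green glass with a slim neck and metal cap, 50 mm in diameter, 145 mm tall, loose on the mat. The one to bring to the reader.
- short_mid (a point): Centre of the shorter bottle: same green glass and diameter (50 mm), 95 mm tall, loose on the mat.
- jar_mid (a point): Centre of the squat green glass jar with a metal lid, 56 mm in diameter, 62 mm tall, loose on the mat.
- tall: The tallest bottle itself; origin at the centre of its underside.
- short: The shorter bottle itself; origin at the centre of its underside.
- jar: The jar itself; origin at the centre of its underside.
- tape: Bystander: cardboard tape roll lying flat on the bench, 100 mm in diameter, 48 mm high; origin at the centre of its underside.
- can: Bystander: food can standing on the bench, 66 mm in diameter, 85 mm tall; origin at the centre of its underside.
- carton: Bystander: closed cardboard carton, 90 x 130 x 70 mm high; origin at the centre of its underside.
Mind the look-alikes: they are no part of the job. Leave any brown look-alike of the jar alone.

How it is judged:
By the outcome, as a careful person would: the job done as asked, in the order asked, and still so for the second after the job is handed in, with the robot touching nothing.
It also fails if it takes over 64 s, if anything falls off the work surface, if the arm or the gripper's body presses on something with over 40 N, if the wrist force passes 120 N, or if a joint passes its speed limit or range.

## Working session

There is one attempt and no reset: what is moved stays moved. The work goes in short steps, Python scripts to look and compute and a tool call to move; the robot and the scene stay as the last step left them, time stands still between calls to the robot, and variables do not carry over. Pictures are saved under pics/ and viewed, and the job is handed in when it is done.

Besides the shell and the picture viewer there is one more tool, called as name(argument=value, ...), one argument or row to a line, values as JSON. send_rows: Moves the arm, as the interface text tells. Its arguments: {"type":"object","properties":{"series":{"type":"array","items":{"type":"object","properties":{"dx":{"type":"number"},"dy":{"type":"number"},"dz":{"type":"number"},"wx":{"type":"number"},"wy":{"type":"number"},"wz":{"type":"number"},"jaw":{"type":"number"}}}},"grip_force":{"type":"number"}},"required":["series"]}

```bash
mkdir -p pics; ls; cat > h.py <<'E'
import numpy as np, cv2
from bench import *
from scipy.spatial.transform import Rotation as R
def save(f,n): cv2.imwrite('pics/'+n,f['pixels'][:,:,::-1])
def ray(f,uv):
    K=np.array(f['mtx']);k=f['k1'];d=np.array([(uv[0]-K[0,2])/K[0,0],(uv[1]-K[1,2])/K[1,1]])
    s=d.copy()
    for _ in range(20): s=d/(1+k*(s@s))
    T=np.array(f['extrinsics']);return T[:3,3],T[:3,:3]@np.array([s[0],s[1],1])
def atz(f,uv,z):
    o,d=ray(f,uv);return o+d*(z-o[2])/d[2]
def proj(f,p):
    T=np.array(f['extrinsics']);K=np.array(f['mtx']);c=T[:3,:3].T@(np.array(p)-T[:3,3]);s=c[:2]/c[2];s=s*(1+f['k1']*(s@s))
    return np.array([K[0,0]*s[0]+K[0,2],K[1,1]*s[1]+K[1,2]])
E
python3 - <<'E'
from h import *
for n in ['scene','top']:
    f=grab_frame(n);save(f,n+'0.png')
    print(n,np.round(f['extrinsics'],3).tolist())
    for q in ['tall_mid','short_mid','jar_mid','turntable','peg0','window','stand','tape','can','carton']:
        print(q,[(round(c['conf'],2),np.round(c['uv']).tolist(),int(c['pixels'].sum())) for c in cut_out(q,f)][:7])
s=read_state();print(s['clock'],s['tcp_pos'],s['tcp_rot'],s['qpos'],s['ft_force'])
E
```

```text
pics
scene [[0.682, 0.551, -0.481, 0.945], [0.731, -0.529, 0.431, -0.398], [-0.017, -0.646, -0.764, 0.772], [0.0, 0.0, 0.0, 1.0]]
tall_mid [(0.97, [242.0, 235.0], 987)]
short_mid [(0.82, [273.0, 253.0], 696)]
jar_mid [(0.69, [368.0, 215.0], 519), (0.61, [267.0, 225.0], 606), (0.58, [315.0, 176.0], 490)]
turntable [(0.91, [258.0, 266.0], 8143)]
peg0 [(0.8, [259.0, 263.0], 8362)]
window [(0.73, [214.0, 194.0], 1272)]
stand [(0.89, [213.0, 192.0], 1276), (0.52, [258.0, 265.0], 8324)]
tape [(0.88, [368.0, 161.0], 1026)]
can [(0.69, [152.0, 301.0], 1306)]
carton [(0.58, [210.0, 389.0], 4125)]
top [[0.003, -0.981, 0.195, 0.355], [-1.0, -0.006, -0.013, -0.001], [0.014, -0.195, -0.981, 0.99], [0.0, 0.0, 0.0, 1.0]]
tall_mid [(0.92, [332.0, 215.0], 542)]
short_mid [(0.81, [315.0, 186.0], 440)]
jar_mid [(0.98, [294.0, 215.0], 517), (0.98, [200.0, 245.0], 523), (0.81, [204.0, 169.0], 503)]
turntable [(0.7, [308.0, 208.0], 9854)]
peg0 [(0.96, [310.0, 212.0], 10097), (0.47, [420.0, 144.0], 2367)]
window [(0.83, [304.0, 290.0], 1300)]
stand [(0.89, [303.0, 292.0], 1314), (0.34, [312.0, 210.0], 9792)]
tape [(0.63, [127.0, 212.0], 1047)]
can [(0.56, [419.0, 236.0], 850)]
carton [(0.64, [418.0, 141.0], 2404)]
1.1 [0.29811859 0.66086777 0.23131217] [ 2.17463293e-05  2.10276643e-01  9.77641925e-01 -8.67881582e-06] [-1.24053545  0.59118619  0.04840664  1.60850115 -0.03327899  0.94272119
 -0.03369479] [-1.29881575  0.85012232 -0.06222222]
```

View pics/top0.png

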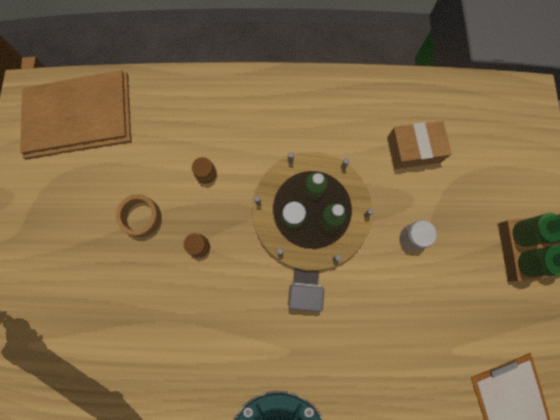

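View pics/scene0.png

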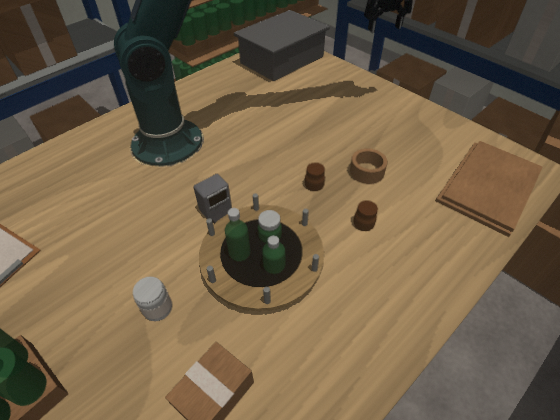

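Top view: the disc is centred near (312,210), with pegs at about (291,156), (346,162), (369,211), (337,259), (280,253) and (258,201). The reader is at (305,297) and the tall bottle at (333,215). The scene view agrees, with the tall bottle at (237,235) and the reader at (214,195). Next I'll measure them.

```bash
cat >> h.py <<'E'
from scipy.optimize import least_squares
def fit(fs,pegs,th0,c0,verb=1):
    # pegs: list of (frame, [uv of peg tops]); returns cx,cy,phi(mod 60) of pegs
    def res(p):
        r=[]
        for f,l in pegs:
            m=np.array([proj(f,[p[0]+.13*np.cos(p[2]+k*np.pi/3),p[1]+.13*np.sin(p[2]+k*np.pi/3),.09]) for k in range(6)])
            for uv in l:
                d=m-uv;r+=list(d[np.argmin((d**2).sum(1))])
        return np.array(r)
    b=min((least_squares(res,[*c0,t]) for t in np.radians([0,20,40])),key=lambda s:s.cost)
    return b.x,np.abs(b.fun).max()
E
python3 - <<'E'
from h import *
f=grab_frame('top');g=grab_frame('scene')
def crop(f,u,v,w,h,s,n): cv2.imwrite('pics/'+n,cv2.resize(f['pixels'][v:v+h,u:u+w,::-1],None,fx=s,fy=s,interpolation=cv2.INTER_CUBIC))
crop(f,235,140,150,175,4 if 0 else 3.4,'topc.png');crop(g,180,165,160,150,4,'scenec.png')
pt=[(291,156),(346,162),(369,211),(337,259),(280,253),(258,201)]
for p in pt: print(np.round(atz(f,p,.09),4))
print(fit(0,[(f,np.array(pt)+.0)],0,[.56,-.05]))
for n,fr in(('t',f),('s',g)):
  for q in ['tall','short','jar']:
    for c in cut_out(q,fr):
      ys,xs=np.nonzero(c['pixels']);print(n,q,round(c['conf'],2),xs.min(),xs.max(),ys.min(),ys.max(),c['uv'])
c=cut_out('stand',f)[0];ys,xs=np.nonzero(c['pixels']);print(xs.min(),xs.max(),ys.min(),ys.max())
E
```

```text
[ 0.6533 -0.027   0.09  ]
[ 0.64   -0.1546  0.09  ]
[ 0.5247 -0.204   0.09  ]
[ 0.4164 -0.1287  0.09  ]
[ 0.4294 -0.0028  0.09  ]
[0.5463 0.0475 0.09  ]
(array([ 0.53506597, -0.07823117,  0.4218855 ]), np.float64(1.6156740879425797))
t tall 0.61 319 345 203 230 [333.4, 214.5]
t tall 0.18 400 435 221 250 [417.9, 236.6]
t short 0.66 304 325 173 197 [312.8, 184.8]
t short 0.27 282 304 202 228 [292.7, 213.8]
t jar 0.88 183 208 234 257 [197.8, 242.9]
t jar 0.87 193 216 157 182 [202.3, 171.0]
t jar 0.61 281 304 203 227 [296.2, 215.3]
s tall 0.85 225 249 208 260 [236.4, 238.4]
s short 0.64 262 286 234 273 [274.4, 253.4]
s jar 0.91 355 377 200 230 [365.4, 215.8]
s jar 0.8 304 324 161 190 [315.9, 176.4]
s jar 0.67 132 172 277 320 [151.7, 301.3]
s jar 0.64 257 281 209 242 [268.5, 224.1]
287 323 269 312
```

View pics/topc.png

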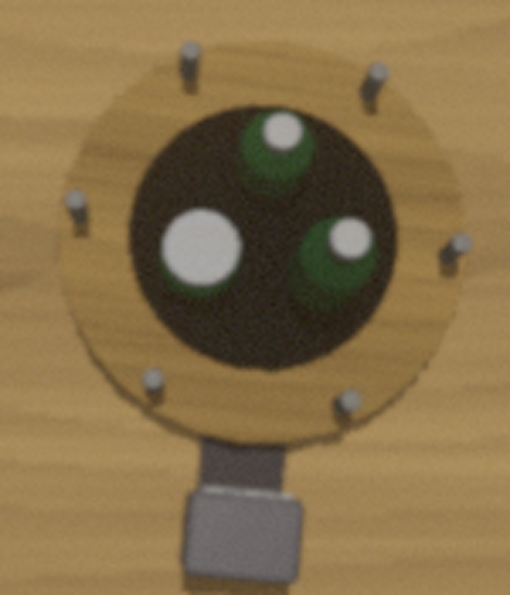

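View pics/scenec.png

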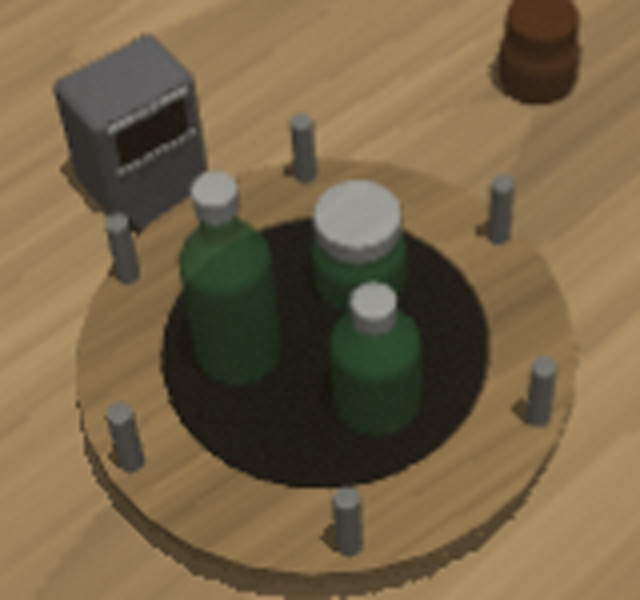

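Zoomed top: the tall bottle's cap is at crop (351,238), the short bottle's at (283,130) and the jar at (201,247). The reader's top runs from about (190,490) to (300,580). The scene zoom shows the same layout, with the tall bottle at crop (215,190). Next is a joint fit of both views.

```bash
python3 - <<'E'
from h import *
f=grab_frame('top');g=grab_frame('scene')
T=lambda l:np.array(l)/3.4+[235,140]-.35
S=lambda l:np.array(l)/4+[180,165]-.37
pt=T([(191,50),(378,73),(460,243),(349,400),(153,378),(76,199)])
ps=S([(302,122),(502,183),(542,365),(347,495),(119,411),(117,221)])
a=fit(0,[(f,pt)],0,[.535,-.078]);b=fit(0,[(g,ps)],0,[.535,-.078]);c=fit(0,[(f,pt),(g,ps)],0,[.535,-.078])
for x in(a,b,c):print(x[0].round(4),np.degrees(x[0][2])%60,x[1])
ax=c[0][:2]
for n,t,s,z in(('tall',(351,238),(215,186),.185),('short',(283,130),(374,298),.135),('jar',(201,247),(357,210),.102)):
    for nm,p,a0 in (('t',atz(f,T(t),z),a[0]),('s',atz(g,S(s),z),b[0])):
        d=p[:2]-a0[:2];print(n,nm,p.round(4),np.hypot(*d).round(4),np.degrees(np.arctan2(d[1],d[0])).round(1))
# reader outline fit from top corners at z=.094
print([atz(f,p,.094).round(4).tolist() for p in T([(190,493),(301,503),(297,583),(183,570)])])
print([atz(g,p,.094).round(4).tolist() for p in S([(57,88),(147,37),(192,80),(105,132)])])
E
```

```text
[ 0.5386 -0.0781  0.4126] 23.63880725406277 0.5320311228583137
[ 0.539  -0.0809  0.4157] 23.81981552017469 0.5482053866290357
[ 0.5386 -0.0794  0.4138] 23.70884646298198 1.0942745520719086
tall t [ 0.5092 -0.119   0.185 ] 0.0504 -125.6
tall s [ 0.5094 -0.1203  0.185 ] 0.0493 -126.9
short t [ 0.589  -0.0843  0.135 ] 0.0508 -7.0
short s [ 0.5882 -0.0856  0.135 ] 0.0494 -5.5
jar t [ 0.5186 -0.0328  0.102 ] 0.0495 113.8
jar s [ 0.5176 -0.0343  0.102 ] 0.0512 114.6
[[0.3603, -0.0259, 0.094], [0.354, -0.0969, 0.094], [0.3037, -0.0939, 0.094], [0.3119, -0.0216, 0.094]]
[[0.3116, -0.0977, 0.094], [0.3143, -0.0298, 0.094], [0.3645, -0.0331, 0.094], [0.3624, -0.0983, 0.094]]
```

```bash
cat >> h.py <<'E'
def go(p,yaw,s=None):
    """rows shift from current pose to world p, tool y at yaw deg, tool down"""
    s=s or read_state();q=np.array(s['tcp_rot']);A=R.from_quat(q[[1,2,3,0]])
    c,n=np.cos(np.radians(yaw)),np.sin(np.radians(yaw))
    y=np.array([c,n,0]);z=np.array([0,0,-1.]);x=np.cross(y,z)
    B=R.from_matrix(np.stack([x,y,z],1))
    d=A.inv().apply(np.array(p)-s['tcp_pos'])*1000;w=np.degrees((A.inv()*B).as_rotvec())
    return d.round(1).tolist(),w.round(1).tolist()
E
python3 - <<'E'
from h import *
print(go([.508,.055,.231],-6))
E
```

```text
([-440.4, -466.0, 0.3], [0.0, -0.0, 71.7])
```

send_rows(
  series=[
    {"dx": -29, "dy": -31, "wz": 4.8, "jaw": 0},
    {"dx": -59, "dy": -62, "wz": 9.6, "jaw": 0},
    {"dx": -88, "dy": -93, "wz": 14.4, "jaw": 0},
    {"dx": -117, "dy": -124, "wz": 19.2, "jaw": 0},
    {"dx": -147, "dy": -155, "wz": 24, "jaw": 0},
  ],
)

```text
invalid input at $.series[0]: expected keys dx, dy, dz, wx, wy, wz, jaw
```

```bash
python3 - <<'E'
from h import *
s=read_state();print(s['clock'],s['tcp_pos'],s['grip_width'],s['ft_force']);print(go([.508,.055,.231],-6))
E
```

```text
1.65 [0.29812217 0.66088274 0.23131898] 0.08520244082045014 [ 0.29343618  0.37098096 -0.21928747]
([-440.4, -466.0, 0.3], [0.0, -0.0, 71.7])
```

All keys are required.

send_rows(
  series=[
    {"dx": -29, "dy": -31, "dz": 0, "wx": 0, "wy": 0, "wz": 4.8, "jaw": 0},
    {"dx": -59, "dy": -62, "dz": 0, "wx": 0, "wy": 0, "wz": 9.6, "jaw": 0},
    {"dx": -88, "dy": -93, "dz": 0, "wx": 0, "wy": 0, "wz": 14.4, "jaw": 0},
    {"dx": -117, "dy": -124, "dz": 0, "wx": 0, "wy": 0, "wz": 19.2, "jaw": 0},
    {"dx": -147, "dy": -155, "dz": 0, "wx": 0, "wy": 0, "wz": 24, "jaw": 0},
  ],
)

```text
clock: 2.15
tcp_pos: [0.3687, 0.4577, 0.2316]
tcp_rot: [0.0, 0.41, 0.912, 0.0]
ft_force: [0.5, 0.3, -0.2]
grip_width: 0.0124
```

```bash
python3 - <<'E'
from h import *
s=read_state();print(s['clock'],s['tcp_pos'],s['grip_width'],s['ft_force']);print(go([.508,.055,.231],-6))
E
```

```text
2.15 [0.36873672 0.45769242 0.23156105] 0.012396127014594617 [ 0.46401936  0.31101824 -0.17448288]
([-393.8, -162.8, 0.4], [0.0, -0.0, 47.5])
```

send_rows(
  series=[
    {"dx": -39, "dy": -16, "dz": 0, "wx": 0, "wy": 0, "wz": 4.8, "jaw": 0},
    {"dx": -79, "dy": -32, "dz": 0, "wx": 0, "wy": 0, "wz": 9.6, "jaw": 0},
    {"dx": -118, "dy": -49, "dz": 0, "wx": 0, "wy": 0, "wz": 14.4, "jaw": 0},
    {"dx": -158, "dy": -65, "dz": 0, "wx": 0, "wy": 0, "wz": 19.2, "jaw": 0},
    {"dx": -197, "dy": -81, "dz": 0, "wx": 0, "wy": 0, "wz": 24, "jaw": 0},
  ],
)

```text
clock: 2.65
tcp_pos: [0.4396, 0.2566, 0.2317]
tcp_rot: [0.0, 0.591, 0.807, 0.001]
ft_force: [0.9, -0.2, -0.7]
grip_width: 0.0001
```

```bash
python3 - <<'E'
from h import *
s=read_state();print(s['clock'],s['tcp_pos'],s['grip_width'],s['ft_force']);print(go([.508,.055,.231],-6))
E
```

```text
2.65 [0.43964765 0.25661731 0.23171228] 0.00014655291084477129 [ 0.87693277 -0.16157582 -0.71444501]
([-212.8, 4.4, 0.6], [0.1, -0.0, 23.5])
```

send_rows(
  series=[
    {"dx": -43, "dy": 1, "dz": 0, "wx": 0, "wy": 0, "wz": 4.8, "jaw": 0},
    {"dx": -86, "dy": 2, "dz": 0, "wx": 0, "wy": 0, "wz": 9.6, "jaw": 0},
    {"dx": -129, "dy": 3, "dz": 0, "wx": 0, "wy": 0, "wz": 14.4, "jaw": 0},
    {"dx": -172, "dy": 4, "dz": 0, "wx": 0, "wy": 0, "wz": 19.2, "jaw": 0},
    {"dx": -212, "dy": 4, "dz": 0, "wx": 0, "wy": 0, "wz": 23.5, "jaw": 0},
  ],
)

```text
clock: 3.15
tcp_pos: [0.5082, 0.0556, 0.2318]
tcp_rot: [0.0, 0.743, 0.669, 0.001]
ft_force: [1.1, 1.1, 0.5]
grip_width: -0.0004
```

```bash
python3 - <<'E'
from h import *
for n in ['scene','top']:
    f=grab_frame(n);save(f,n+'1.png')
s=read_state();print(s['clock'],s['tcp_pos'],s['grip_width'],s['ft_force']);print(go([.508,.055,.06],-6))
E
```

```text
3.25 [0.50922099 0.05082859 0.23220993] -3.296531349709754e-06 [-0.27473179  0.09854614 -0.23156476]
([4.5, -2.3, 172.2], [0.2, 0.2, -0.4])
```

View pics/scene1.png

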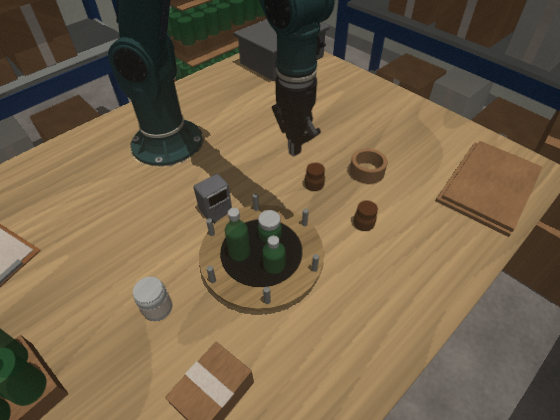

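View pics/top1.png

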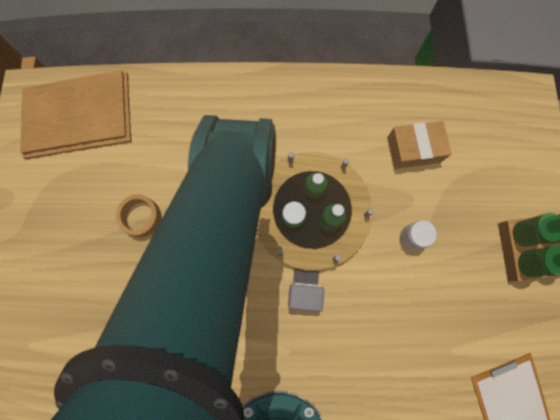

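```bash
python3 - <<'E'
from h import *
g=grab_frame('scene');s=read_state();print(proj(g,s['tcp_pos']),proj(g,[.509,.051,.06]),s['tcp_pos'],s['qpos'].round(2))
E
```

```text
[294.96493084 153.26515485] [292.70245123 207.67764855] [0.50829942 0.05419476 0.23181151] [-0.55  0.35  0.46  2.1  -0.23  0.74 -0.06]
```

The scene view shows the fingertips at (292,152), which matches the projection of the TCP at (295,153). The arm covers part of the disc in the top view. Descending between the pegs.

send_rows(
  series=[
    {"dx": 1, "dy": 0, "dz": 40, "wx": 0, "wy": 0, "wz": 0, "jaw": 0},
    {"dx": 1, "dy": 0, "dz": 80, "wx": 0, "wy": 0, "wz": 0, "jaw": 0},
    {"dx": 1, "dy": 0, "dz": 115, "wx": 0, "wy": 0, "wz": 0, "jaw": 0},
    {"dx": 1, "dy": 0, "dz": 145, "wx": 0, "wy": 0, "wz": 0, "jaw": 0},
    {"dx": 1, "dy": 0, "dz": 172, "wx": 0, "wy": 0, "wz": 0, "jaw": 0},
  ],
)

```text
clock: 3.8
tcp_pos: [0.507, 0.0605, 0.0578]
tcp_rot: [-0.001, 0.741, 0.672, 0.0]
ft_force: [0.3, 0.2, 1.3]
grip_width: -0.0
```

```bash
cat >> h.py <<'E'
AX=np.array([.5386,-.0794])
def at(ang,off=0.,z=.06,r=.132):
    "finger pose behind peg at ang (deg), off metres behind along tangent; tool y along CW tangent"
    t=np.radians(ang);c=AX+r*np.array([np.cos(t),np.sin(t)])-off*np.array([np.sin(t),-np.cos(t)])
    return [*c,z],ang-90
E
python3 - <<'E'
from h import *
g=grab_frame('scene');save(g,'scene2.png')
cv2.imwrite('pics/scene2c.png',cv2.resize(g['pixels'][120:315,180:360,::-1],None,fx=3,fy=3))
s=read_state();print(s['clock'],s['tcp_pos'],s['ft_force']);print(go(*at(83.7,.03)))
E
```

```text
3.85 [0.50487533 0.06010184 0.05478236] [-0.74187927  0.5417448  -1.7087376 ]
([-3.2, 18.8, -5.3], [-0.4, 0.0, 0.7])
```

View pics/scene2c.png

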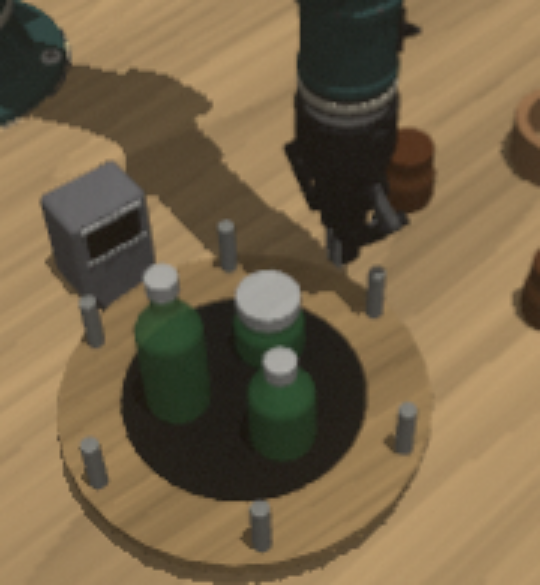

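The scene crop shows the shut fingertips over the rim at crop (340,255), behind the target peg at (375,275), and touching nothing. The knuckle at (395,215) sticks out toward the peg top, so I'll raise the hand to about 0.068 before approaching.

send_rows(
  series=[
    {"dx": -1, "dy": 0, "dz": -12, "wx": 0, "wy": 0, "wz": 0, "jaw": 0},
    {"dx": -3, "dy": 5, "dz": -12, "wx": 0, "wy": 0, "wz": 0, "jaw": 0},
    {"dx": -3, "dy": 11, "dz": -12, "wx": 0, "wy": 0, "wz": 0, "jaw": 0},
    {"dx": -3, "dy": 17, "dz": -12, "wx": 0, "wy": 0, "wz": 0, "jaw": 0},
    {"dx": -3, "dy": 17, "dz": -12, "wx": 0, "wy": 0, "wz": 0, "jaw": 0},
  ],
)

```text
clock: 4.35
tcp_pos: [0.5264, 0.0539, 0.0724]
tcp_rot: [0.001, 0.742, 0.671, 0.002]
ft_force: [-0.6, 0.0, 0.5]
grip_width: -0.0
```

```bash
python3 - <<'E'
from h import *
g=grab_frame('scene')
cv2.imwrite('pics/scene3c.png',cv2.resize(g['pixels'][120:315,180:360,::-1],None,fx=3,fy=3))
s=read_state();print(s['clock'],s['tcp_pos'],s['ft_force']);print(go(*at(83.7,.02,.068)))
E
```

```text
4.4 [0.52534383 0.05389804 0.07203876] [-0.74320235 -0.65994407  0.62864346]
([0.9, 7.8, 4.1], [0.1, -0.0, 0.5])
```

View pics/scene3c.png

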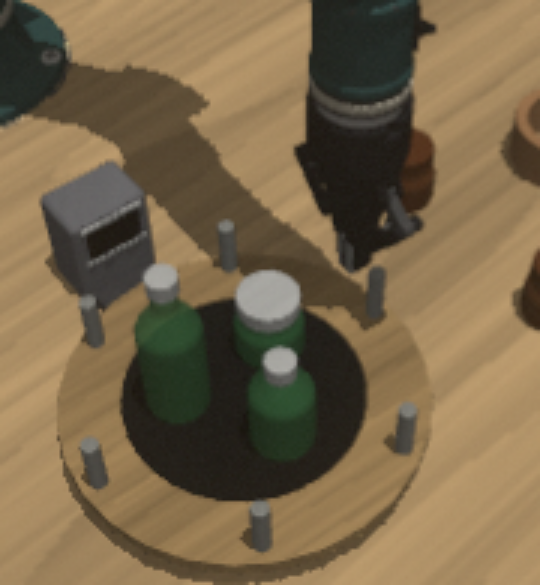

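The fingertip is at crop (355,265) and the peg top at (377,270), still just apart. Next are the arc waypoints.

```bash
python3 - <<'E'
from h import *
for a in (82,78,74,70,66): print(a,go(*at(a,.022,.068)))
E
```

```text
82 ([1.5, 9.7, 4.1], [0.1, -0.0, 2.2])
78 ([2.3, 19.0, 4.1], [0.1, -0.0, 6.2])
74 ([2.5, 28.4, 4.1], [0.1, -0.0, 10.2])
70 ([2.1, 37.7, 4.1], [0.1, -0.0, 14.2])
66 ([1.0, 47.0, 4.1], [0.1, -0.0, 18.2])
```

send_rows(
  series=[
    {"dx": 1.5, "dy": 10, "dz": 3, "wx": 0, "wy": 0, "wz": 2.2, "jaw": 0},
    {"dx": 2.3, "dy": 19, "dz": 3, "wx": 0, "wy": 0, "wz": 6.2, "jaw": 0},
    {"dx": 2.5, "dy": 28.4, "dz": 3, "wx": 0, "wy": 0, "wz": 10.2, "jaw": 0},
    {"dx": 2, "dy": 37.7, "dz": 3, "wx": 0, "wy": 0, "wz": 14.2, "jaw": 0},
    {"dx": 1, "dy": 47, "dz": 3, "wx": 0, "wy": 0, "wz": 18.2, "jaw": 0},
  ],
)

```text
clock: 4.9
tcp_pos: [0.5708, 0.0508, 0.0679]
tcp_rot: [-0.001, 0.84, 0.543, -0.001]
ft_force: [-1.7, 0.3, 0.3]
grip_width: -0.0001
```

```bash
python3 - <<'E'
from h import *
g=grab_frame('scene')
cv2.imwrite('pics/scene4c.png',cv2.resize(g['pixels'][120:315,180:360,::-1],None,fx=3,fy=3))
s=read_state();print(s['clock'],s['tcp_pos'],s['ft_force'])
for a in (62,58,54,50,46): print(a,go(*at(a,.022,.068)))
E
```

```text
4.95 [0.57326723 0.05021434 0.06804024] [ 2.29766335 -0.42069477 -0.09148826]
62 ([0.7, 8.3, 0.1], [0.1, -0.0, 3.7])
58 ([1.4, 17.6, 0.1], [0.1, -0.0, 7.7])
54 ([1.3, 27.0, 0.1], [0.1, -0.0, 11.7])
50 ([0.6, 36.3, 0.1], [0.1, -0.0, 15.7])
46 ([-0.7, 45.5, 0.1], [0.1, -0.0, 19.7])
```

View pics/scene4c.png

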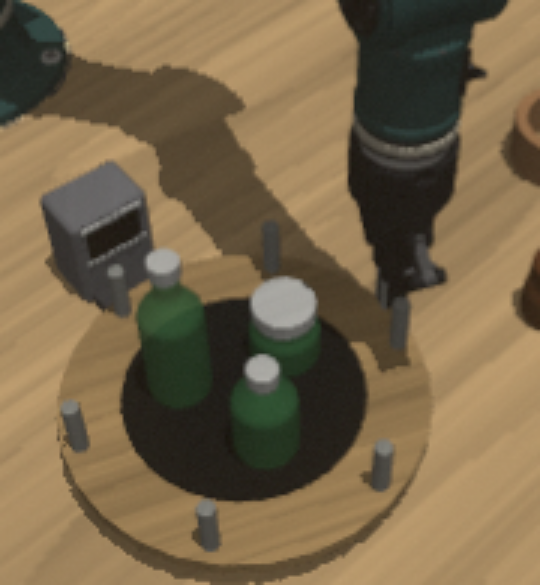

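The disc is turning clockwise: the contacted peg is at crop (400,305) with the fingertip at (385,295), and the containers are riding along upright. Continuing.

send_rows(
  series=[
    {"dx": 0.7, "dy": 8.3, "dz": 0, "wx": 0, "wy": 0, "wz": 3.7, "jaw": 0},
    {"dx": 1.4, "dy": 17.6, "dz": 0, "wx": 0, "wy": 0, "wz": 7.7, "jaw": 0},
    {"dx": 1.3, "dy": 27, "dz": 0, "wx": 0, "wy": 0, "wz": 11.7, "jaw": 0},
    {"dx": 0.6, "dy": 36.3, "dz": 0, "wx": 0, "wy": 0, "wz": 15.7, "jaw": 0},
    {"dx": -0.7, "dy": 45.5, "dz": 0, "wx": 0, "wy": 0, "wz": 19.7, "jaw": 0},
  ],
)

```text
clock: 5.45
tcp_pos: [0.6122, 0.0323, 0.0678]
tcp_rot: [-0.001, 0.92, 0.393, -0.0]
ft_force: [-1.0, 1.0, -0.1]
grip_width: -0.0
```

```bash
python3 - <<'E'
from h import *
g=grab_frame('scene')
cv2.imwrite('pics/scene5c.png',cv2.resize(g['pixels'][165:315,180:340,::-1],None,fx=4,fy=4,interpolation=cv2.INTER_CUBIC))
s=read_state();print(s['clock'],s['tcp_pos'],s['ft_force'])
ps=np.array([(271,228),(117,271),(71,407),(207,507),(383,447),(400,303)])/3+[180,120]
x,m=fit(0,[(g,ps)],0,AX);print(x,np.degrees(x[2])%60,m,'previous')
for a in (42,40,38,36,34,32,30,28,26): print(a,go(*at(a,.022,.068)))
E
```

```text
5.5 [0.6141521  0.03073624 0.06801381] [ 1.10978629 -0.38111811  0.2094428 ]
[ 0.54100638 -0.08123358  1.18516617] 7.905019638682788 0.8834348376321941 previous
42 ([1.5, 9.4, 0.0], [0.1, -0.0, 4.1])
40 ([1.8, 14.1, 0.0], [0.1, -0.0, 6.1])
38 ([2.0, 18.7, 0.0], [0.1, -0.0, 8.1])
36 ([2.1, 23.4, 0.1], [0.1, -0.0, 10.1])
34 ([1.9, 28.1, 0.1], [0.1, -0.1, 12.1])
32 ([1.6, 32.7, 0.1], [0.1, -0.1, 14.1])
30 ([1.2, 37.4, 0.1], [0.1, -0.1, 16.1])
28 ([0.6, 42.0, 0.1], [0.1, -0.1, 18.1])
26 ([-0.2, 46.6, 0.1], [0.1, -0.1, 20.1])
```

View pics/scene5c.png

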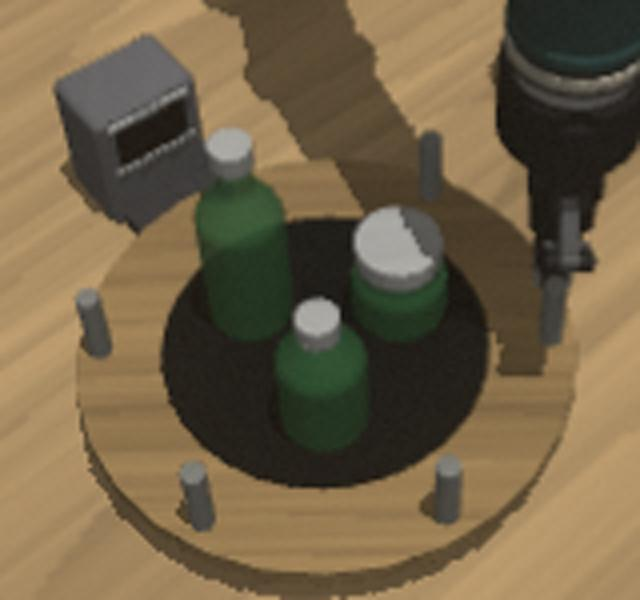

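```bash
python3 - <<'E'
from h import *
g=grab_frame('scene');save(g,'scene5b.png')
cv2.imwrite('pics/scene5c.png',cv2.resize(g['pixels'][165:315,180:340,::-1],None,fx=4,fy=4,interpolation=cv2.INTER_CUBIC))
ps=np.array([(430,137),(90,295),(193,468),(448,463)])/4+[180,165]-.37
x,m=fit(0,[(g,ps)],0,AX);print(x,np.degrees(x[2])%60,m)
t=atz(g,np.array([230,142])/4+[180,165]-.37,.185)[:2]-[.539,-.0809];print(np.hypot(*t),np.degrees(np.arctan2(t[1],t[0])))
s=read_state();print(s['tcp_pos'])
E
```

```text
[ 0.53839462 -0.07985203  0.83938967] 48.093485349966905 0.6037360205139066
0.04991369937631166 -162.60930249795885
[0.61349762 0.03048607 0.06807992]
```

View pics/scene5c.png

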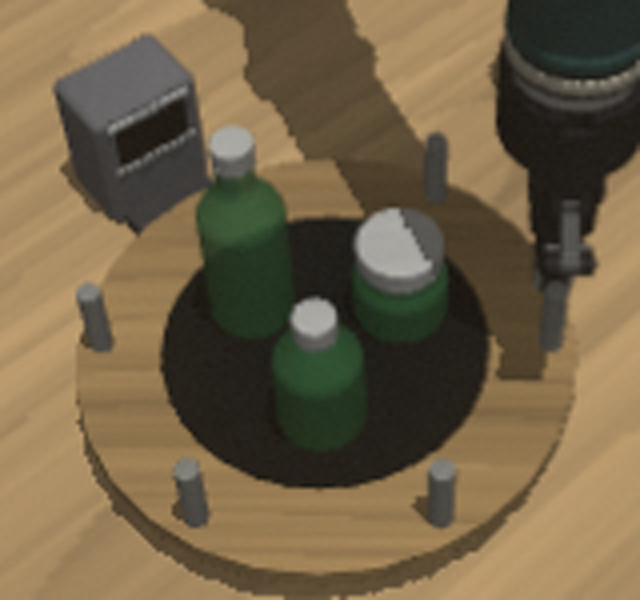

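The settled picture shows pegs at about 46.7° (mod 60), against a target of about 25.1°. I'll push slowly to about 29° and then fine-tune.

send_rows(
  series=[
    {"dx": 1.5, "dy": 9.4, "dz": 0, "wx": 0, "wy": 0, "wz": 4.1, "jaw": 0},
    {"dx": 2, "dy": 18.7, "dz": 0, "wx": 0, "wy": 0, "wz": 8.1, "jaw": 0},
    {"dx": 1.9, "dy": 28, "dz": 0, "wx": 0, "wy": 0, "wz": 12.1, "jaw": 0},
    {"dx": 1.3, "dy": 35, "dz": 0, "wx": 0, "wy": 0, "wz": 15.1, "jaw": 0},
    {"dx": 0.8, "dy": 40, "dz": 0, "wx": 0, "wy": 0, "wz": 17.1, "jaw": 0},
  ],
)

```text
clock: 6.05
tcp_pos: [0.6413, 0.0044, 0.0678]
tcp_rot: [-0.001, 0.968, 0.252, -0.001]
ft_force: [-0.9, 1.4, -1.4]
grip_width: 0.0001
```

send_rows(
  series=[
    {"dx": 0, "dy": 0, "dz": 0, "wx": 0, "wy": 0, "wz": 0, "jaw": 0},
    {"dx": 0, "dy": 0, "dz": 0, "wx": 0, "wy": 0, "wz": 0, "jaw": 0},
  ],
)

```text
clock: 6.25
tcp_pos: [0.6415, 0.0036, 0.0683]
tcp_rot: [0.0, 0.968, 0.253, -0.0]
ft_force: [-0.1, -0.3, -0.8]
grip_width: -0.0002
```

```bash
cat > look.py <<'E'
from h import *
import sys
n=sys.argv[1]
g=grab_frame('scene');t=grab_frame('top')
cv2.imwrite('pics/s%s.png'%n,cv2.resize(g['pixels'][165:315,180:340,::-1],None,fx=4,fy=4,interpolation=cv2.INTER_CUBIC))
cv2.imwrite('pics/t%s.png'%n,cv2.resize(t['pixels'][140:315,235:385,::-1],None,fx=3.4,fy=3.4,interpolation=cv2.INTER_CUBIC))
s=read_state();print(s['clock'],s['tcp_pos'],s['ft_force'])
for a in (30,28,26,25,24,23,22): print(a,go(*at(a,.022,.068)))
E
python3 look.py 6
```

```text
6.35 [0.64141889 0.00385359 0.06835121] [-0.14581314 -0.46494258  0.58817524]
30 ([1.3, -1.3, 0.4], [-0.0, 0.0, -0.7])
28 ([2.1, 3.3, 0.4], [-0.0, 0.0, 1.3])
26 ([2.6, 7.9, 0.4], [-0.0, 0.0, 3.3])
25 ([2.9, 10.2, 0.4], [-0.0, 0.0, 4.3])
24 ([3.1, 12.6, 0.4], [-0.0, 0.0, 5.3])
23 ([3.2, 14.9, 0.4], [-0.0, 0.0, 6.3])
22 ([3.3, 17.2, 0.3], [-0.0, 0.0, 7.3])
```

View pics/s6.png

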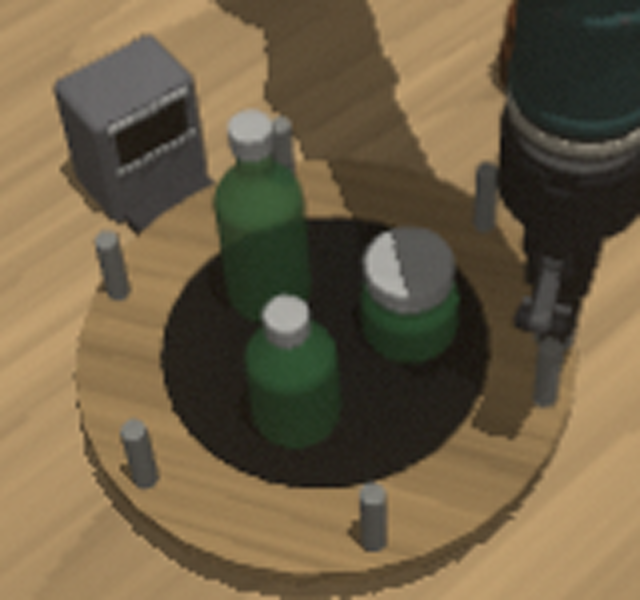

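View pics/t6.png

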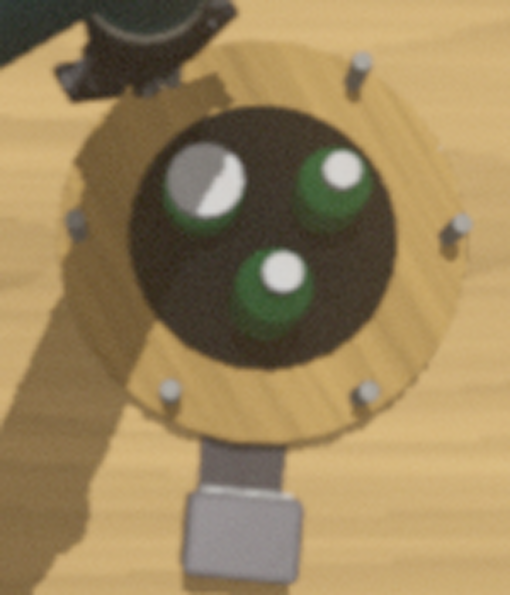

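Scene: pegs at (484,168), (107,238), (133,427), (373,491) and (282,125), with the tall cap at (250,127). Top: pegs at (361,64), (460,224), (369,390), (170,390) and (75,221), with the tall cap at (283,271). The bottle is close to the reader but still short of it. Next is a joint fit that includes the reader.

```bash
cat >> h.py <<'E'
T=lambda l:np.array(l,float)/3.4+[235,140]-.35
S=lambda l:np.array(l,float)/4+[180,165]-.37
def joint(f,g,pt,ps,ct,cs,tt,ts):
    "peg tops, reader top corners, cap-top of tall; axle offset per view allowed"
    def model(p,v):
        a=p[:2] if v==0 else p[2:4]
        peg=[[*(a+.13*np.array([np.cos(p[4]+k*np.pi/3),np.sin(p[4]+k*np.pi/3)])),.09] for k in range(6)]
        c,s=np.cos(p[5]),np.sin(p[5])   # direction to reader
        cor=[[a[0]+d*c-l*s,a[1]+d*s+l*c,.094] for d in(.18,.235) for l in(-.0375,.0375)]
        b=p[6];t=[[a[0]+.05*np.cos(b),a[1]+.05*np.sin(b),.185]]
        return peg,cor,t
    def res(p):
        r=[]
        for v,fr,P,C,tl in((0,f,pt,ct,tt),(1,g,ps,cs,ts)):
            for m,o in zip(model(p,v),(P,C,tl)):
                if len(o)==0: continue
                m=np.array([proj(fr,x) for x in m])
                for uv in o:
                    d=m-uv;r+=list(d[np.argmin((d**2).sum(1))])
        return np.array(r)
    best=min((least_squares(res,[.539,-.079,.539,-.081,np.radians(t),np.radians(175),np.radians(b)],loss='soft_l1') for t in(0,20,40) for b in(175,200)),key=lambda s:s.cost)
    p=best.x;return p[:4].round(4),'peg%60',(np.degrees(p[4])%60).round(2),'reader',np.degrees(p[5]).round(2),'bottle',(np.degrees(p[6])%360).round(2),'maxres',np.abs(res(p)).max().round(2)
CT=T([(188,491),(302,501),(298,582),(183,571)]);CS=S([(57,88),(147,37),(192,79),(105,131)])
E
python3 - <<'E'
from h import *
f=grab_frame('top');g=grab_frame('scene')
pt=T([(361,64),(460,224),(369,390),(170,390),(75,221)]);ps=S([(484,168),(107,238),(133,427),(373,491),(282,125)])
tt=T([(283,271)]);ts=S([(250,124)])
print(joint(f,g,pt,ps,CT,CS,tt,ts))
print(joint(f,g,pt,[],CT,[],tt,[]));print(joint(f,g,[],ps,[],CS,[],ts))
E
```

```text
(array([ 0.5387, -0.0778,  0.5397, -0.0809]), 'peg%60', np.float64(29.79), 'reader', np.float64(175.13), 'bottle', np.float64(180.12), 'maxres', np.float64(2.87))
(array([ 0.5387, -0.078 , -3.0304,  0.5681]), 'peg%60', np.float64(29.88), 'reader', np.float64(174.93), 'bottle', np.float64(180.3), 'maxres', np.float64(1.56))
(array([ 0.539 ,  1.2627,  0.5397, -0.0806]), 'peg%60', np.float64(29.67), 'reader', np.float64(175.57), 'bottle', np.float64(179.85), 'maxres', np.float64(3.2))
```

The bottle is at about 179.9° and the reader at 175.1°, so about 4.7° more is needed (about 10.7 mm).

send_rows(
  series=[
    {"dx": 1, "dy": 3, "dz": 0, "wx": 0, "wy": 0, "wz": 1, "jaw": 0},
    {"dx": 2, "dy": 6, "dz": 0, "wx": 0, "wy": 0, "wz": 2.5, "jaw": 0},
    {"dx": 2.5, "dy": 8.5, "dz": 0, "wx": 0, "wy": 0, "wz": 3.5, "jaw": 0},
    {"dx": 2.9, "dy": 10, "dz": 0, "wx": 0, "wy": 0, "wz": 4.6, "jaw": 0},
    {"dx": 2.9, "dy": 10.5, "dz": 0, "wx": 0, "wy": 0, "wz": 4.6, "jaw": 0},
  ],
)

```text
clock: 6.95
tcp_pos: [0.6494, -0.0041, 0.0682]
tcp_rot: [0.0, 0.977, 0.213, -0.0]
ft_force: [-1.0, 0.9, -0.8]
grip_width: -0.0001
```

send_rows(
  series=[
    {"dx": 0, "dy": 0, "dz": 0, "wx": 0, "wy": 0, "wz": 0, "jaw": 0},
    {"dx": 0, "dy": 0, "dz": 0, "wx": 0, "wy": 0, "wz": 0, "jaw": 0},
  ],
)

```text
clock: 7.15
tcp_pos: [0.6497, -0.004, 0.0684]
tcp_rot: [0.0, 0.977, 0.213, 0.0]
ft_force: [0.3, -0.3, 0.4]
grip_width: 0.0
```

```bash
python3 look.py 7
```

```text
7.25 [ 0.64970869 -0.00399619  0.06843801] [-1.3150971   0.51299341 -0.05769782]
30 ([-3.1, -12.0, 0.4], [0.0, -0.0, -5.4])
28 ([-1.9, -7.5, 0.4], [0.0, -0.0, -3.4])
26 ([-1.0, -2.9, 0.4], [0.0, -0.0, -1.4])
25 ([-0.6, -0.6, 0.4], [0.0, -0.0, -0.4])
24 ([-0.2, 1.7, 0.4], [0.0, -0.0, 0.6])
23 ([0.1, 4.0, 0.4], [0.0, -0.0, 1.6])
22 ([0.4, 6.3, 0.4], [0.0, -0.0, 2.6])
```

View pics/s7.png

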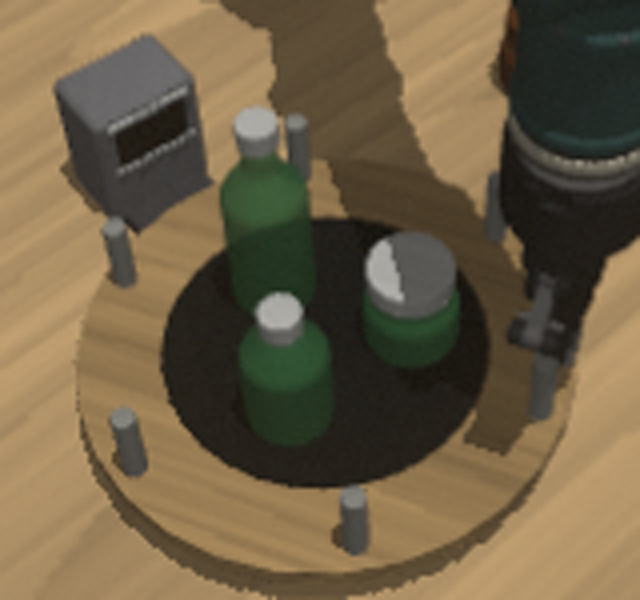

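View pics/t7.png

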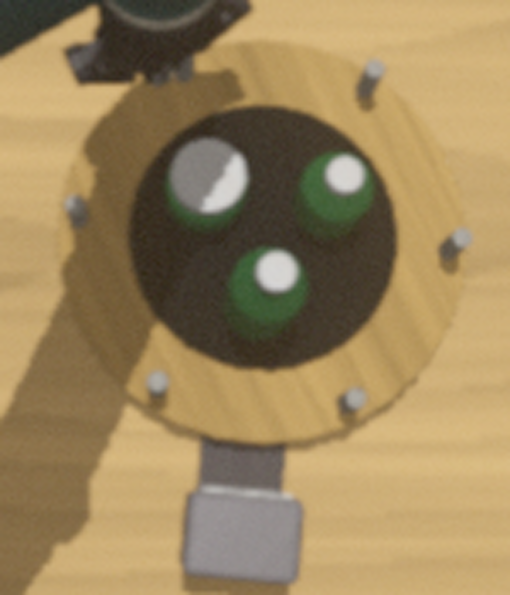

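Scene: the tall cap is at (256,121) and the pegs at (115,224), (124,414), (354,493) and (297,122). Top: the near pegs at (156,380) and (355,397) straddle the reader evenly, and the cap is at (277,271).

```bash
python3 - <<'E'
from h import *
f=grab_frame('top');g=grab_frame('scene')
pt=T([(374,70),(461,238),(355,397),(156,380),(75,204)]);ps=S([(115,224),(124,414),(354,493),(297,122)])
tt=T([(277,271)]);ts=S([(256,121)])
print(joint(f,g,pt,ps,CT,CS,tt,ts))
print(joint(f,g,pt,[],CT,[],tt,[]));print(joint(f,g,[],ps,[],CS,[],ts))
E
```

```text
(array([ 0.5392, -0.0776,  0.54  , -0.0803]), 'peg%60', np.float64(25.2), 'reader', np.float64(175.18), 'bottle', np.float64(176.37), 'maxres', np.float64(2.66))
(array([ 0.5392, -0.078 ,  0.7813, -0.0268]), 'peg%60', np.float64(25.19), 'reader', np.float64(174.93), 'bottle', np.float64(176.26), 'maxres', np.float64(1.36))
(array([ 0.539 ,  0.1777,  0.54  , -0.0799]), 'peg%60', np.float64(25.17), 'reader', np.float64(175.76), 'bottle', np.float64(176.47), 'maxres', np.float64(3.08))
```

The pegs are at 25.2°, which puts the bottle seat at 175.2°, against the reader at 175.2°. The direct cap reading is within about 1 mm of that. I'll back off and lift clear.

send_rows(
  series=[
    {"dx": 0, "dy": -8, "dz": 0, "wx": 0, "wy": 0, "wz": 0, "jaw": 0},
    {"dx": 3, "dy": -20, "dz": 0, "wx": 0, "wy": 0, "wz": 0, "jaw": 0},
    {"dx": 8, "dy": -28, "dz": -15, "wx": 0, "wy": 0, "wz": 0, "jaw": 0},
    {"dx": 12, "dy": -28, "dz": -50, "wx": 0, "wy": 0, "wz": 0, "jaw": 0},
    {"dx": 12, "dy": -28, "dz": -95, "wx": 0, "wy": 0, "wz": 0, "jaw": 0},
  ],
)

```text
clock: 7.85
tcp_pos: [0.6479, 0.0293, 0.1635]
tcp_rot: [-0.0, 0.977, 0.215, -0.001]
ft_force: [1.1, 0.7, -0.5]
grip_width: 0.0001
```

send_rows(
  series=[
    {"dx": 0, "dy": 0, "dz": -45, "wx": 0, "wy": 0, "wz": 0, "jaw": 0},
    {"dx": 0, "dy": 0, "dz": -90, "wx": 0, "wy": 0, "wz": 0, "jaw": 0},
    {"dx": 10, "dy": -35, "dz": -110, "wx": 0, "wy": 0, "wz": 0, "jaw": 0},
    {"dx": 20, "dy": -75, "dz": -120, "wx": 0, "wy": 0, "wz": 0, "jaw": 0},
    {"dx": 30, "dy": -120, "dz": -120, "wx": 0, "wy": 0, "wz": 0, "jaw": 0},
  ],
)

```text
clock: 8.35
tcp_pos: [0.6272, 0.1492, 0.2873]
tcp_rot: [-0.0, 0.977, 0.212, 0.003]
ft_force: [0.1, 1.3, -0.5]
grip_width: 0.0
```

send_rows(
  series=[
    {"dx": 10, "dy": -40, "dz": 0, "wx": 0, "wy": 0, "wz": 0, "jaw": 0},
    {"dx": 20, "dy": -80, "dz": 0, "wx": 0, "wy": 0, "wz": 0, "jaw": 0},
    {"dx": 20, "dy": -80, "dz": 0, "wx": 0, "wy": 0, "wz": 0, "jaw": 0},
    {"dx": 20, "dy": -80, "dz": 0, "wx": 0, "wy": 0, "wz": 0, "jaw": 0},
  ],
)

```text
clock: 8.75
tcp_pos: [0.61, 0.232, 0.2839]
tcp_rot: [-0.0, 0.976, 0.216, 0.0]
ft_force: [-0.5, -0.4, -1.3]
grip_width: -0.0003
```

```bash
python3 look.py 8; python3 - <<'E'
from h import *
save(grab_frame('scene'),'s9.png')
E
```

```text
8.85 [0.61082657 0.22817774 0.28417427] [-0.76070342  0.2026059   0.46739129]
30 ([-64.4, 215.1, 216.3], [0.1, -0.0, -5.4])
28 ([-63.2, 219.6, 216.3], [0.1, -0.0, -3.4])
26 ([-62.3, 224.2, 216.3], [0.1, -0.0, -1.4])
25 ([-61.8, 226.5, 216.3], [0.1, -0.0, -0.4])
24 ([-61.5, 228.8, 216.3], [0.1, -0.0, 0.6])
23 ([-61.1, 231.1, 216.3], [0.1, -0.0, 1.6])
22 ([-60.8, 233.4, 216.4], [0.1, -0.0, 2.6])
```

View pics/s8.png

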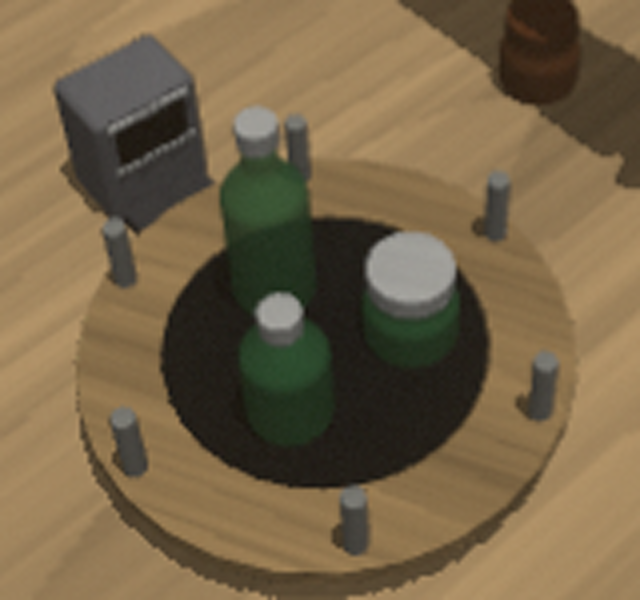

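View pics/t8.png

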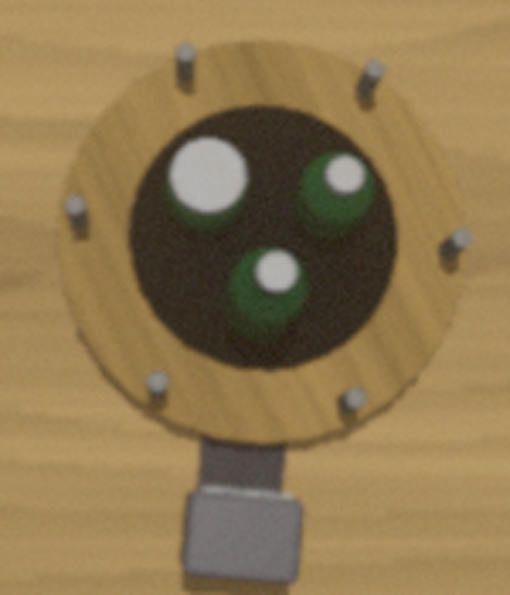

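View pics/s9.png

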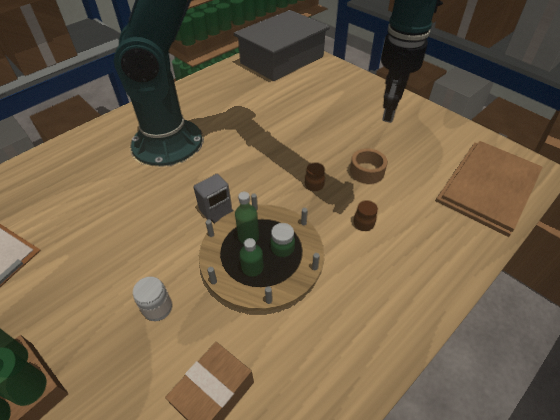

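The hand is clear at (390,110). The disc, bottles and bystanders are as intended: the can is at (152,298), the tape at (368,163), and the carton and brown jars are unmoved. The peg and cap pixels haven't changed since release. Handing in.

```bash
python3 - <<'E'
from h import *
f=grab_frame('top');g=grab_frame('scene')
pt=T([(185,50),(374,70),(461,238),(355,397),(156,380),(75,204)]);ps=S([(115,225),(124,414),(354,493),(297,122),(498,179),(545,359)])
print(joint(f,g,pt,ps,CT,CS,T([(277,271)]),S([(256,121)])))
print(close_job())
E
```

```text
(array([ 0.5392, -0.0777,  0.5396, -0.0806]), 'peg%60', np.float64(25.26), 'reader', np.float64(175.15), 'bottle', np.float64(176.12), 'maxres', np.float64(2.82))
the job is handed in; nothing more can be done
None
```

I turned the disc about 58.5° clockwise by pushing one rim peg with the shut fingers. I then backed off and lifted the hand clear, and handed the job in at about 9 s on the clock. No verdict was reported.

**Alignment:** in the last check the pegs put the bottle's place on the disc at 175.3°, against the reader's direction of 175.15°. The bottle's cap measured directly read 176.1°. The two bottle readings disagree by about 1°, or about 1 mm sideways, and I left that uncorrected because it is close to the measuring accuracy.

**Fit quality:** the worst mismatch in the last fit was 2.8 pixels. An earlier fit without the reader's corners stayed near 1 pixel, so most of it probably comes from those corners in the scene picture.

**Rest of the bench:** the disc did not move after release. The containers stayed upright, and the bystanders and brown look-alikes look unmoved. The wrist force readings I saw stayed within about 3 N.

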